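# Lay the seat-shop parts out on their shadow pads

## Robot

A 7-joint arm with a two-finger parallel gripper is mounted at the origin on the work surface. World frame = base frame: x ahead of the robot, y to its left, z up, the work surface at z = 0. Lengths are in m, angles in rad, forces in N, time in s.
With the tool pointing down it reaches from about 0.35 to 0.9 m from the base axis. Payload 19.9 kg.
Tool frame: the origin (TCP) lies between the finger pads; the fingertips stand 14 mm ahead of it and the grasp point (between the pads) lies 5 mm behind it; x points along the fingers, y is the direction in which the jaws open and shut, and the axes are right-handed (so a half turn about x gives the same grasp; the last joint's range is limited). The gripper opens to 94 mm and grips with 3 to 60 N. Pads are 16 mm wide; open, the fingers measure 119 mm over their backs; the gripper's body (75 mm by 177 mm) begins 78 mm behind the grasp point.
Start: joints at [1.125, 0.417, -0.01, 1.614, 0.005, 1.111, -0.053], TCP at [0.246, -0.574, 0.192] pointing down, gripper open.
Joint ranges: [-2.81, 2.81], [-0.39, 2.02], [-1.27, 1.25], [0.06, 2.57], [-1.19, 4.33], [0.19, 2], [-2.82, 2.82]. Speed limits (rad/s): [1.89, 1.89, 2.39, 2.39, 3.01, 3.01, 3.01].

## Interface

Orientations are given as a 3x3 rotation matrix whose columns are the frame's x, y, z axes.
In Python, from workcell import env gives the robot as it stands. The module is installed in compiled form; this text tells all that it offers.
- The arm moves only by the tool arm_command, never from a script. Its argument "moves" is one flat list of numbers, 5 for each row, row after row: the finger opening in mm, from 0 to 94, then the shift along the tool's x, y, z in units of 30 mm (1.0 is 30 mm), then the turn about the tool's x in units of 5 degrees (1.0 is 5 degrees). In form: [hand, tx, ty, tz, twist, hand, tx, ty, tz, twist, ...]. A call has 1 to 12 rows; each row shifts and turns the commanded pose from where the row before left it, along the tool's axes as they then stand; what a row does not reach is not made up. A row lasts 1/12 s, in which the tool goes at most 41.7 mm and 7.16 degrees, less where a joint would pass 70% of its speed; a pose out of reach is approached as far as the arm can. A call is refused whole if a number of a shift passes 1 or a number of a turn 1, either way. A call with a gripper value outside its range is refused whole. The fingers move at their own pace and stop on an object; "force" is the grip in N (left out, the last holds). Time passes only in rows, so rows that do not move let the fingers close. It gives the time, the measured TCP pose, the force and the opening at its end, in the units of the state.
- env.get_state(): the state, without advancing time (a new reading comes with each control period).
- env.camera(name): name is "scene" or "side" or "wrist"; returns a dict with "color" (420x560x3 uint8, blue, green, red), "fovy" (degrees; the focal length in pixels is half the picture's height over the tangent of half this angle, whatever the lens; pixels are square), "cx", "cy" (the principal point, pixels), "R" (3x3) and "t" (3): a world point X has camera coordinates R X + t. Camera axes: x right, y down, z forward; pixel columns grow to the right and rows downward; lengths in m; the calibration is good to about 2 mm. A picture is of the moment at which its call begins. There is no depth.
- env.job_done(): hands the job in, once; it reports no verdict.
The state is a dict: "t": time; "qpos": joint angles; "qd": joint speeds; "tau": joint torques, N m; "ee_pos": TCP position; "tool_rot": TCP orientation; "wrist_force": force on the tool from outside, world axes, zero at the start; "moment": the same for the moment, N m; "grip_width": opening from 0.0 (shut) to 1.0 (fully open).
Only numpy, scipy, OpenCV 4.12 (cv2) and the standard library are available. Lean on these libraries where they do the work, as an engineer would, in place of code of your own. Each camera call takes 0.05 s, during which the arm holds its last target. There are 200 camera calls.

## Task

Lay out the parts for the next seat: put the brass nozzle, the blue staple magazine, the green L-shaped latch and the black rubber buffer each on the white pad that carries its own coloured shadow, centred on the shadow, lined up with it (the latch must match its L the same way round) and the same side up as it stands now. Leave the small red tin and the orange stapler where they are.

Things in the scene. Friction and masses are not known exactly. Their poses are not given: they have to be found in the camera images.
- nozzle_mid (a point): Brass heat-gun nozzle standing upright on the bench, round about its vertical z axis: 34 mm in diameter for the lower 34 mm, then tapering to 20 mm at the top, 56 mm tall, about 0.12 kg. The point is on the axis half-way up, 28 mm above its foot; grip the lower cylinder.
- magazine_mid (a point): Blue staple magazine, a bar with dark bands near its ends lying on the bench: 84 mm long (its x), 18 mm wide (its y), 26 mm tall (z up), about 0.15 kg, the same after a half turn. The point is its centre, 13 mm above its underside.
- latch_mid (a point): Green L-shaped seat latch lying flat on the bench, 26 mm tall, about 0.16 kg. The long leg is 76 mm (its x) by 18 mm (its y); at the +x end of it the short leg, 18 mm wide along x, sticks out another 30 mm to +y. The point is the middle of the long leg, 13 mm above the underside, z up; grip the long leg here across its 18 mm width.
- buffer_mid (a point): Black rubber seat buffer standing on the bench: round disc 48 mm in diameter and 26 mm tall, with a steel stud 8 mm in diameter and 14 mm long upright on its top (40 mm overall), about 0.10 kg. The point is on the vertical axis, half-way up the rubber, 13 mm above its underside; grip the rubber.
- pad_nozzle: White rectangular plastic pad, fixed to the bench, 104 (along its x) x 80 (along its y) x 6 mm thick; origin at the centre of its underside, z up, so its top is 6 mm above its origin. It carries the nozzle's shadow: a yellow disc 46 mm in diameter at the pad's centre.
- pad_magazine: White rectangular plastic pad, fixed to the bench, 104 (along its x) x 80 (along its y) x 6 mm thick; origin at the centre of its underside, z up, so its top is 6 mm above its origin. It carries the magazine's shadow: a blue bar 96 x 30 mm at the pad's centre, long along the pad's x.
- pad_latch: White rectangular plastic pad, fixed to the bench, 104 (along its x) x 80 (along its y) x 6 mm thick; origin at the centre of its underside, z up, so its top is 6 mm above its origin. It carries the latch's shadow: a green L, the latch's outline with a 6 mm margin all round. When the latch matches it, the latch's axes are parallel to the pad's (same way round) and the middle of its long leg lies at x = 0, y = -15 mm in the pad's frame.
- pad_buffer: White rectangular plastic pad, fixed to the bench, 104 (along its x) x 80 (along its y) x 6 mm thick; origin at the centre of its underside, z up, so its top is 6 mm above its origin. It carries the buffer's shadow: a black disc 60 mm in diameter at the pad's centre.
- tin: Small steel tin with a red band and a dark cap, 38 mm in diameter, 39 mm tall, standing in the middle of the work area: leave it alone. Origin at the centre of its underside.
- stapler: Orange air stapler lying on its side on the bench at the robot's right, about 140 x 220 x 55 mm, 1.6 kg: leave it alone. Origin on its underside, near its middle.
Things that resemble listed ones, but are neither listed nor needed, are in the scene too. Leave any pink look-alike of the part that bears buffer_mid alone.

How it is judged:
At the end, for the whole second after the job is handed in: Each part rests still and upright (0.12 rad) on its own pad, released: nozzle, magazine, buffer within 12 mm of the pad's centre, the latch's long-leg middle within 10 mm in x and y of its place; magazine (either way round) and latch (same way round) within 0.22 rad of the shadow (horizontal distance between nozzle_mid and pad_nozzle below 0.012 m and z of nozzle_mid in the frame of pad_nozzle between 0.03 and 0.038 m and angle between each of nozzle_mid, magazine_mid, latch_mid, buffer_mid's own z axis and vertical below 0.12 rad and linear speed of each of nozzle, magazine, latch, buffer below 0.02 m/s and angular speed of each of nozzle, magazine, latch, buffer below 0.2 rad/s and horizontal distance between magazine_mid and pad_magazine below 0.012 m and z of magazine_mid in the frame of pad_magazine between 0.015 and 0.023 m and angle between the x axis of magazine_mid and the x axis of pad_magazine, either way round below 0.22 rad and x of latch_mid in the frame of pad_latch between -0.01 and 0.01 m and y of latch_mid in the frame of pad_latch between -0.025 and -0.005 m and y of pad_latch in the frame of latch_mid above 0 m and z of latch_mid in the frame of pad_latch between 0.015 and 0.023 m and angle between the x axis of latch_mid and the x axis of pad_latch, either way round below 0.22 rad and horizontal distance between buffer_mid and pad_buffer below 0.012 m and z of buffer_mid in the frame of pad_buffer between 0.015 and 0.023 m); the robot touches nothing.
It fails at once if the red tin is moved by more than 20 mm or tipped over (distance of tin from where it was at the start of the episode above 0.02 m or angle between tin's own z axis and vertical above 0.5 rad).
It fails at once if the orange stapler is moved by more than 20 mm (distance of stapler from where it was at the start of the episode above 0.02 m).
It also fails if it takes over 104 s, if anything falls off the work surface, if the arm or the gripper's body presses on something with over 40 N, if the wrist force passes 120 N, or if a joint passes its speed limit or range.

## Working session

There is one attempt and no reset: what is moved stays moved. The work goes in short steps, Python scripts to look and compute and a tool call to move; the robot and the scene stay as the last step left them, time stands still between calls to the robot, and variables do not carry over. Pictures are saved under pics/ and viewed, about 12 in all and at most 16, crops included, and the job is handed in when it is done.

Besides the shell and the picture viewer there is one more tool, called after "Emit:" in YAML: its name, and indented under it one key for each argument. arm_command: Moves the arm, as the interface text tells. Its arguments: {"type":"object","properties":{"moves":{"type":"array"},"force":{"type":"number"}},"required":["moves"]}

```bash
mkdir -p pics; cat > h.py <<'E'
import numpy as np,cv2
from workcell import env
np.set_printoptions(precision=4,suppress=True)
def cam(n,f=None):
    c=env.camera(n)
    if f: cv2.imwrite('pics/'+f,c['color'])
    return c
def ray(c,u,v,z):
    F=c['color'].shape[0]/2/np.tan(np.radians(c['fovy'])/2)
    R=np.array(c['R']);t=np.array(c['t'])
    d=R.T@np.array([(u-c['cx'])/F,(v-c['cy'])/F,1]);o=-R.T@t
    return o+d*(z-o[2])/d[2]
def proj(c,X):
    F=c['color'].shape[0]/2/np.tan(np.radians(c['fovy'])/2)
    p=np.array(c['R'])@X+np.array(c['t']);return p[:2]/p[2]*F+[c['cx'],c['cy']]
E
python3 - <<'E'
from h import *
import pickle
for n in ['scene','side','wrist']:
    c=cam(n,n+'0.png'); pickle.dump(c,open(n+'0.pkl','wb'))
    print(n,c['fovy'],c['cx'],c['cy'],-np.array(c['R']).T@np.array(c['t']),np.array(c['R'])[2])
s=env.get_state();print(s['t'],s['ee_pos'],s['tool_rot'],s['grip_width'])
E
```

```text
scene 43.34952953348635 287.73403359570915 207.40057481469674 [ 1.8321 -0.3962  0.995 ] [-0.7858  0.177  -0.5927]
side 51.51850146325438 282.20275936646715 210.73463828678038 [0.4283 0.783  0.8297] [ 0.1219 -0.7514 -0.6485]
wrist 69.524984125 279.31101988235866 210.13952283601293 [ 0.3066 -0.5479  0.3843] [-0.2103 -0.0874 -0.9737]
0.15 [ 0.246  -0.5742  0.1919] [[-0.0005  0.3938 -0.9192]
 [ 0.0008 -0.9192 -0.3938]
 [-1.     -0.0009  0.0001]] 1.0033805361198869
```

View pics/scene0.png

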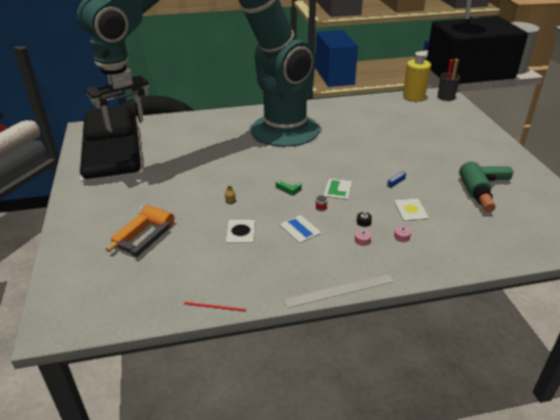

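View pics/side0.png

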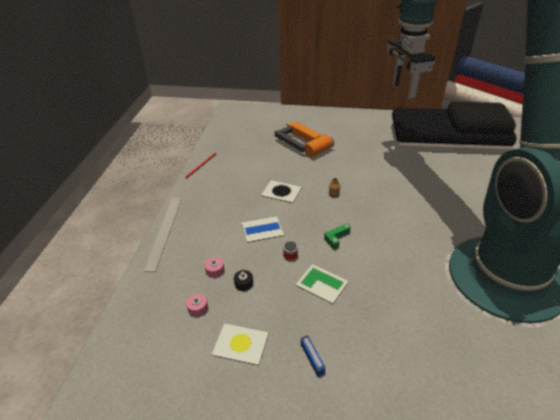

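Side view: nozzle (335,187), black buffer (243,280), with pink look-alikes at (214,266) and (197,303) to avoid. Latch (337,235), magazine (313,355), tin (290,250). Pads: buffer (281,191), magazine (262,229), latch (322,283), nozzle (241,343). The buffer meant is the black one, since only it is black. I'll confirm it in enlarged crops.

```bash
python3 - <<'E'
import cv2
im=cv2.imread('pics/side0.png')
a=cv2.resize(im[165:305,180:380],None,fx=4,fy=4,interpolation=cv2.INTER_CUBIC)
b=cv2.resize(im[255:385,180:380],None,fx=4,fy=4,interpolation=cv2.INTER_CUBIC)
cv2.imwrite('pics/ca.png',a);cv2.imwrite('pics/cb.png',b)
E
```

```text
(no output)
```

View pics/ca.png

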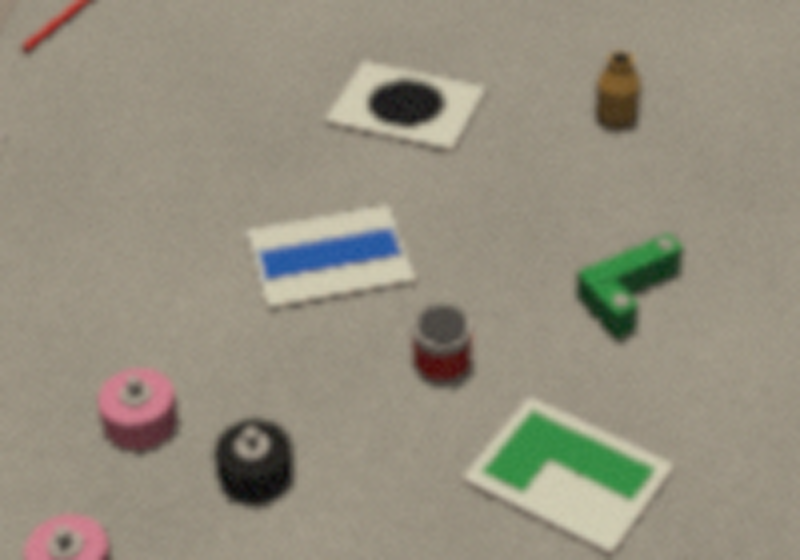

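View pics/cb.png

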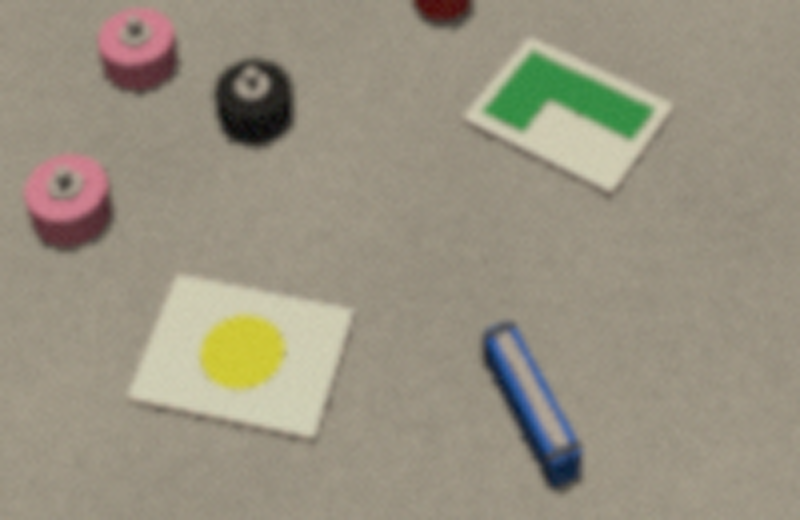

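Crops: the only black disc with a stud is at crop (254,447), and the pink ones are at (138,395) and (67,185 of the lower crop). The latch and its shadow have the same handedness.

```bash
cat > m.py <<'E'
from h import *
import pickle
from scipy.optimize import least_squares
c=pickle.load(open('side0.pkl','rb'))
def P(x,y,off,z): return ray(c,off[0]+x/4-.375,off[1]+y/4-.375,z)
A=(180,165);B=(180,255)
pads=dict(buf=(A,[(363,61),(485,86),(452,150),(327,122)]),mag=(A,[(388,206),(414,279),(271,308),(248,230)]),
 lat=(A,[(532,398),(672,466),(611,552),(466,477)]),noz=(B,[(180,275),(354,311),(316,437),(128,398)]))
for k,(o,q) in pads.items():
    w=np.array([P(*p,o,.006)[:2] for p in q]);e=np.roll(w,-1,0)-w
    l=np.linalg.norm(e,axis=1);a=np.degrees(np.arctan2(e[:,1],e[:,0]))
    print(k,w.mean(0),l*1000,a)
print('disc buf',P(406,102,A,.006),'noz',P(243,352,B,.006),'mag',P(330,254,A,.006))
print('Lsh corner',P(535,411,A,.006),'far',P(655,470,A,.006),'short',P(485,471,A,.006))
print('latch top: corner',P(580,278,A,.026),'far',P(680,240,A,.026),'dotlong',P(666,243,A,.026),'dotshort',P(622,300,A,.026))
print('mag ends',P(498,327,B,.026),P(566,455,B,.026))
print('nozzle axis mid',P(619,95,A,.028),'foot side',P(618,121,A,0),'top',P(620,59,A,.056))
print('buffer',P(254,447,A,.026),P(252,440,A,.040),'tin',P(442,323,A,.039))
E
python3 m.py
```

```text
buf [ 0.5999 -0.2658] [102.206   82.8595 101.1933  81.8303] [ 168.2931   79.2154  -12.3027 -100.0599]
mag [ 0.6273 -0.0896] [ 78.6864 100.1623  81.9321 101.9879] [ 112.0274   23.7686  -66.6635 -158.0742]
lat [0.4474 0.0836] [100.4339  77.3483 101.1358  77.5528] [ 153.5592   64.6961  -26.3189 -115.8253]
noz [0.608  0.2745] [101.337   77.4837 102.9931  79.0533] [174.3144  85.0876  -4.8097 -96.1194]
disc buf [ 0.6007 -0.2681  0.006 ] noz [0.6088 0.2739 0.006 ] mag [ 0.6278 -0.0903  0.006 ]
Lsh corner [0.4727 0.0371 0.006 ] far [0.3959 0.0756 0.006 ] short [0.4985 0.0899 0.006 ]
latch top: corner [ 0.4528 -0.0671  0.026 ] far [ 0.3878 -0.1134  0.026 ] dotlong [ 0.3972 -0.1092  0.026 ] dotshort [ 0.4239 -0.0496  0.026 ]
mag ends [0.4732 0.2532 0.026 ] [0.4317 0.3217 0.026 ]
nozzle axis mid [ 0.438  -0.2684  0.028 ] foot side [ 0.4373 -0.2723  0.    ] top [ 0.4394 -0.2758  0.056 ]
buffer [0.6376 0.1064 0.026 ] [0.6363 0.113  0.04  ] tin [ 0.5368 -0.0004  0.039 ]
```

View pics/wrist0.png

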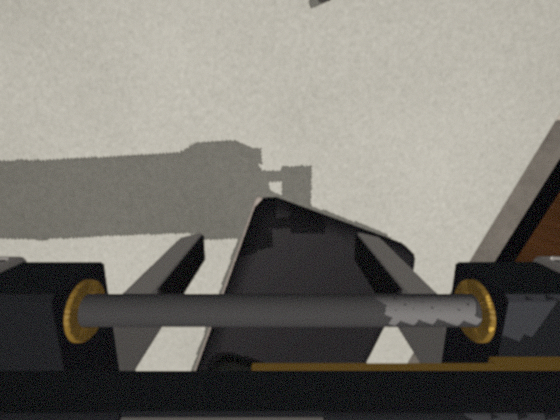

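The wrist view shows only the bench and the fingers. Pad sizes (about 101 x 79 mm) agree with the 104 x 80 given, and the L-shadow corner fits to within 1 mm. Going above the nozzle at about (0.438, -0.271).

Emit:
arm_command:
  moves: [70,0,-0.56,-0.82,0,70,0,-0.56,-0.82,0,70,0,-0.56,-0.82,0,70,0,-0.56,-0.82,0,70,0,-0.56,-0.82,0,70,0,-0.56,-0.82,0,70,0,-0.56,-0.82,0,70,0,-0.56,-0.82,0,70,0,-0.56,-0.82,0,70,0,-0.56,-0.82,0,70,0,-0.56,-0.82,0,70,0,-0.56,-0.82,0]
  force: 20

```text
t: 1.15
ee_pos: [0.4386, -0.2715, 0.1923]
tool_rot: [[-0.0, 0.394, -0.919], [0.0, -0.919, -0.394], [-1.0, -0.0, 0.0]]
wrist_force: [-0.3, 0.4, -0.5]
grip_width: 0.745
```

```bash
cat >> h.py <<'E'
def to(x,y,z=None,phi=None):
    s=env.get_state();p=np.array(s['ee_pos']);R=np.array(s['tool_rot'])
    d=np.array([x,y,p[2] if z is None else z])-p
    f=np.degrees(np.arctan2(R[1,1],R[0,1]))
    print('t %.2f p'%s['t'],p,'phi %.1f q7 %.2f'%(f,s['qpos'][6]),'grip %.3f'%(s['grip_width']*94),'units now-axes',R.T@d/.03)
    if phi is not None:
        tw=(f-phi+90)%180-90   # half turn symmetric
        a=np.radians(f-tw);Rn=np.array([[0,np.cos(a),np.sin(a)],[0,np.sin(a),-np.cos(a)],[-1,0,0]])
        print(' twist units',tw/5,'(or',(tw-np.sign(tw)*180)/5,') units after twist',Rn.T@d/.03)
def fitcross(c,pts,zs):  # world points for pixels
    return [ray(c,u,v,z) for (u,v),z in zip(pts,zs)]
E
python3 - <<'E'
from h import *
import pickle
c=cam('wrist','w1.png');pickle.dump(c,open('w1.pkl','wb'))
to(.438,-.271,.02)
print(proj(c,np.array([.438,-.271,0.02])))
E
```

```text
t 1.20 p [ 0.4418 -0.2663  0.1924] phi -66.5 q7 -0.72 grip 70.050 units now-axes [5.7463 0.0995 0.1868]
[279.6342 195.0889]
```

View pics/w1.png

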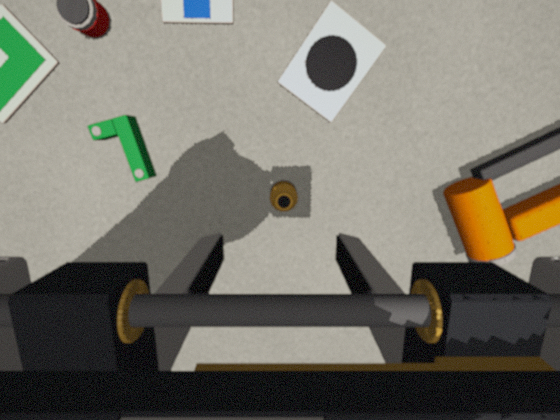

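Wrist view: nozzle top at (284,201), buffer shadow centre at (331,63), latch dots at (97,130) and (140,174). The nozzle is almost straight below.

```bash
python3 - <<'E'
from h import *
import pickle
c=pickle.load(open('w1.pkl','rb'))
print('noz top',ray(c,284,201,.056),'body',ray(c,284,194,.034))
print('bufpad',ray(c,331,63,.006))
print('latch dots',ray(c,97,130,.026),ray(c,140,174,.026))
print('latch corners: outer',ray(c,128,115,.026),'shortend',ray(c,89,126,.026),ray(c,93,139,.026),'longend',ray(c,134,180,.026),ray(c,147,174,.026))
n=ray(c,284,201,.056);to(n[0],n[1],.020)
E
```

```text
noz top [ 0.4398 -0.2755  0.056 ] body [ 0.4436 -0.2742  0.034 ]
bufpad [ 0.6012 -0.2653  0.006 ]
latch dots [ 0.4259 -0.048   0.026 ] [ 0.3969 -0.1084  0.026 ]
latch corners: outer [ 0.4558 -0.076   0.026 ] shortend [ 0.4266 -0.0384  0.026 ] [ 0.4143 -0.0465  0.026 ] longend [ 0.3872 -0.104   0.026 ] [ 0.4002 -0.1161  0.026 ]
t 1.20 p [ 0.4418 -0.2663  0.1924] phi -66.5 q7 -0.72 grip 70.050 units now-axes [5.7461 0.2617 0.1908]
```

Emit:
arm_command:
  moves: [70,0.72,0.03,0.03,0,70,0.72,0.03,0.03,0,70,0.72,0.03,0.03,0,70,0.72,0.03,0.02,0,70,0.72,0.03,0.02,0,70,0.72,0.03,0.02,0,70,0.72,0.03,0.02,0,70,0.72,0.03,0.02,0,70,0,0,0,0,20,0,0,0,0,20,0,0,0,0,20,0,0,0,0]
  force: 20

```text
t: 2.2
ee_pos: [0.4364, -0.2822, 0.0209]
tool_rot: [[0.002, 0.394, -0.919], [-0.001, -0.919, -0.394], [-1.0, 0.001, -0.001]]
wrist_force: [0.0, -0.6, -0.3]
grip_width: 0.57
```

Emit:
arm_command:
  moves: [20,0,0,0,0,20,0,0,0,0,20,0,0,0,0]

```text
t: 2.45
ee_pos: [0.4358, -0.2818, 0.0201]
tool_rot: [[0.0, 0.394, -0.919], [-0.0, -0.919, -0.394], [-1.0, 0.0, -0.0]]
wrist_force: [-0.7, 0.9, 0.4]
grip_width: 0.357
```

```bash
python3 - <<'E'
from h import *
from scipy.optimize import least_squares
L=np.array([[38,-9],[38,39],[20,39],[-38,9],[-38,-9]])/1000
W=np.array([[.4558,-.076],[.4266,-.0384],[.4143,-.0465],[.3872,-.104],[.4002,-.1161]])
f=lambda p:(L@np.array([[np.cos(p[2]),np.sin(p[2])],[-np.sin(p[2]),np.cos(p[2])]])+p[:2]-W).ravel()
r=least_squares(f,[.42,-.09,.7]);print(r.x[:2],np.degrees(r.x[2]),r.fun*1000)
to(.608,.274,.13)
E
```

```text
[ 0.422  -0.0896] 37.28032400486913 [ 1.8835  2.2528  2.0091  2.8455 -0.0131  0.0426 -0.8912 -1.4593 -2.9883
 -3.6816]
t 2.45 p [ 0.4358 -0.2818  0.0201] phi -66.8 q7 -0.76 grip 33.536 units now-axes [ -3.6657 -14.7664 -12.5727]
```

Emit:
arm_command:
  moves: [20,-1,0,0,0,20,-1,0,0,0,20,-1,-0.3,-0.25,0,20,0,-0.74,-0.62,0,20,0,-0.74,-0.62,0,20,0,-0.74,-0.62,0,20,0,-0.74,-0.62,0,20,0,-0.74,-0.62,0,20,0,-0.74,-0.62,0,20,0,-0.74,-0.62,0,20,0,-0.74,-0.62,0,20,0,-0.74,-0.62,0]

```text
t: 3.45
ee_pos: [0.5144, -0.0196, 0.1098]
tool_rot: [[0.0, 0.394, -0.919], [-0.0, -0.919, -0.394], [-1.0, 0.0, -0.0]]
wrist_force: [0.6, -0.1, -1.5]
grip_width: 0.33
```

Emit:
arm_command:
  moves: [20,0,-0.74,-0.62,0,20,0,-0.74,-0.62,0,20,0,-0.74,-0.62,0,20,0,-0.74,-0.62,0,20,0,-0.74,-0.62,0,20,0,-0.74,-0.62,0,20,0,-0.74,-0.62,0,20,0,-0.74,-0.62,0,20,0,-0.74,-0.62,0,20,0,-0.74,-0.62,0,20,0,0,0,0,20,0,0,0,0]

```text
t: 4.45
ee_pos: [0.5973, 0.258, 0.1092]
tool_rot: [[-0.001, 0.396, -0.918], [0.0, -0.918, -0.396], [-1.0, -0.001, 0.001]]
wrist_force: [-0.1, -0.6, -1.9]
grip_width: 0.332
```

```bash
python3 - <<'E'
from h import *
import pickle
c=cam('wrist','w2.png');pickle.dump(c,open('w2.pkl','wb'))
to(.608,.274,.026)
print(proj(c,np.array([.608,.274,.006])))
E
```

```text
t 4.50 p [0.5975 0.2564 0.1093] phi -66.8 q7 -1.79 grip 31.329 units now-axes [ 2.7751 -0.4017 -0.5557]
[269.8324 191.1754]
```

View pics/w2.png

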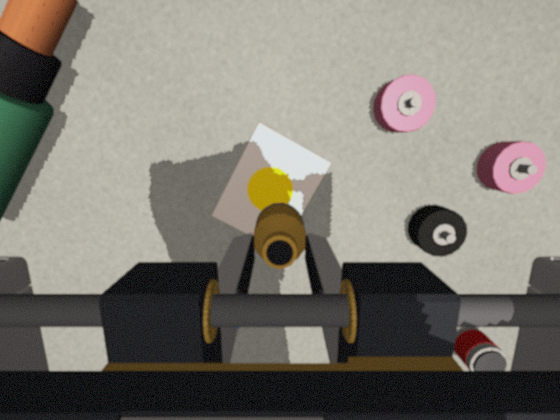

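Nozzle held, its top at (281,250). The yellow disc is at (270,189), slightly ahead of it. Black buffer at (437,230), pink look-alikes at (408,103) and (513,167).

```bash
python3 - <<'E'
from h import *
import pickle
c=pickle.load(open('w2.pkl','rb'))
tcp=np.array([.5975,.2564,.1093]);R=np.array([[0,.394,-.919],[0,-.919,-.394],[-1,0,0]])
print('top off tool',R.T@(ray(c,281,251,.1453)-tcp)*1000)
print('pad disc',ray(c,270,189,.006))
for u in np.arange(-16,3,4):
  print(u,proj(c,tcp+R@[-.036,0,u/1000]),proj(c,tcp+R@[.02,0,u/1000]))
for p in [(437,231),]: print('buf',ray(c,*p,.026))
print('stud',ray(c,445,235,.04))
E
python3 -c "
import cv2;im=cv2.imread('pics/w2.png');cv2.imwrite('pics/w2c.png',cv2.resize(im[110:290,190:370],None,fx=3.3,fy=3.3,interpolation=cv2.INTER_CUBIC))"
```

```text
top off tool [-36.      -1.3688  -6.9842]
pad disc [0.6101 0.2747 0.006 ]
-16 [283.6024 235.309 ] [282.719  211.3218]
-12 [283.5557 242.3242] [282.6875 216.6919]
-8 [283.5094 249.2622] [282.6563 222.0176]
-4 [283.4637 256.1242] [282.6253 227.2993]
0 [283.4184 262.9113] [282.5946 232.5376]
buf [0.6392 0.114  0.026 ]
stud [0.6397 0.1142 0.04  ]
```

View pics/w2c.png

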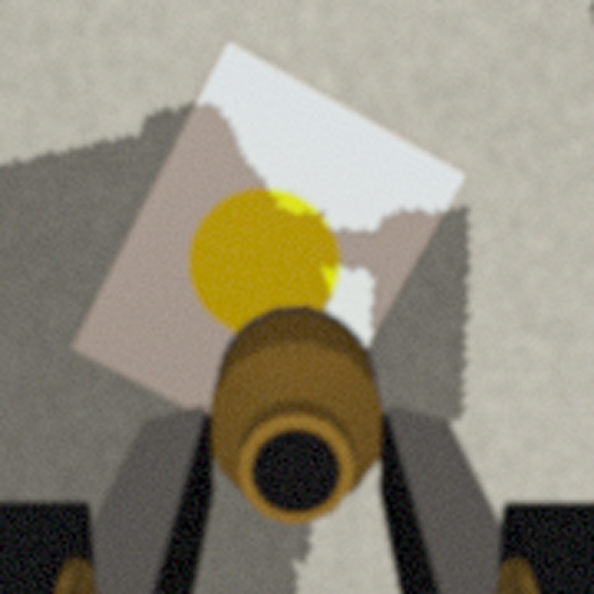

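Emit:
arm_command:
  moves: [20,0.45,-0.1,-0.09,0,20,0.45,-0.1,-0.09,0,20,0.45,-0.1,-0.09,0,20,0.45,-0.1,-0.09,0,20,0.45,0,0,0,20,0.3,0,0,0,20,0.2,0,0,0,20,0,0,0,0,20,0,0,0,0,60,0,0,0,0,60,0,0,0,0,60,0,0,0,0]

```text
t: 5.5
ee_pos: [0.6032, 0.2717, 0.0276]
tool_rot: [[0.001, 0.394, -0.919], [0.0, -0.919, -0.394], [-1.0, -0.0, -0.001]]
wrist_force: [0.6, 0.0, 0.1]
grip_width: 0.516
```

Emit:
arm_command:
  moves: [60,-0.5,0,0,0,60,-1,0,0,0,60,-1,0,0,0,60,-1,0,0,0,60,-1,0,0,0,60,-0.5,0,0,0,60,0,0,0,0]

```text
t: 6.08
ee_pos: [0.6045, 0.2726, 0.1826]
tool_rot: [[0.006, 0.394, -0.919], [0.003, -0.919, -0.394], [-1.0, -0.0, -0.007]]
wrist_force: [0.1, -0.1, -0.6]
grip_width: 0.639
```

```bash
python3 - <<'E'
from h import *
import pickle
c=cam('wrist','w3.png');pickle.dump(c,open('w3.pkl','wb'))
to(.4525,.2875,.11,121-90)
E
```

```text
t 6.13 p [0.6038 0.2721 0.1801] phi -66.8 q7 -1.78 grip 59.830 units now-axes [ 2.3186 -2.4571  4.4417]
 twist units 16.438624807524178 (or -19.561375192475822 ) units after twist [2.3362 4.0576 3.0365]
```

View pics/w3.png

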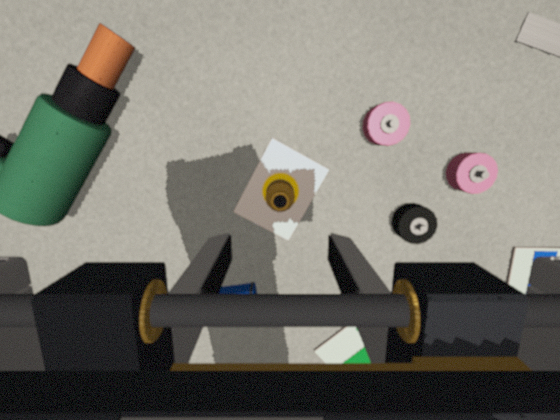

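Nozzle stands centred on its yellow disc, top at (280,201). Next is the magazine.

Emit:
arm_command:
  moves: [60,0,-0.41,0.74,0,60,0,-0.41,0.74,0,60,0,-0.41,0.74,0,60,0,-0.41,0.74,0,60,0,-0.41,0.74,0,60,0,-0.41,0.74,0,60,0,0,0,-0.56,60,0,0,0,-1,60,0,0,0,-1,60,0,0,0,-1,60,0,0,0,-1,60,0,0,0,-1]

```text
t: 7.13
ee_pos: [0.451, 0.2867, 0.1766]
tool_rot: [[-0.001, 0.78, -0.626], [-0.001, -0.626, -0.78], [-1.0, -0.0, 0.001]]
wrist_force: [0.1, 0.3, -0.1]
grip_width: 0.638
```

Emit:
arm_command:
  moves: [60,0,0,0,-1,60,0,0,0,-1,60,0,0,0,-1,60,0,0,0,-1,60,0,0,0,-1,60,0,0,0,-1,60,0,0,0,-1,60,0,0,0,-1,60,0,0,0,-1,60,0,0,0,-1,60,0,0,0,-1,60,0,0,0,-1]

```text
t: 8.13
ee_pos: [0.451, 0.2867, 0.1766]
tool_rot: [[-0.001, 0.932, 0.362], [-0.0, 0.362, -0.932], [-1.0, -0.001, 0.0]]
wrist_force: [-1.2, -0.2, 0.8]
grip_width: 0.636
```

Emit:
arm_command:
  moves: [60,0,0,0,-1,60,0,0,0,-1,60,0,0,0,0]

```text
t: 8.38
ee_pos: [0.451, 0.2867, 0.1766]
tool_rot: [[-0.001, 0.855, 0.519], [-0.0, 0.519, -0.855], [-1.0, -0.001, -0.0]]
wrist_force: [0.4, 0.0, -0.6]
grip_width: 0.638
```

```bash
python3 - <<'E'
from h import *
import pickle
c=pickle.load(open('w3.pkl','rb'));print('nozzle',ray(c,280,201,.062))
c=cam('wrist','w4.png');pickle.dump(c,open('w4.pkl','wb'))
to(.4525,.2875,.018,31)
g=c['color'].astype(int);m=((g[...,0]-g[...,2]>25)&(g[...,0]-g[...,1]>15)).astype(np.uint8)
n,l,st,ce=cv2.connectedComponentsWithStats(m)
for i in range(1,n):
    if st[i,4]>150:
        v,u=np.nonzero(l==i);r=cv2.minAreaRect(np.c_[u,v].astype(np.float32));print(st[i],ce[i],r,ray(c,*r[0],.022))
E
```

```text
nozzle [0.6077 0.2743 0.062 ]
t 8.43 p [0.4511 0.2867 0.1766] phi 30.9 q7 -0.32 grip 60.213 units now-axes [5.288  0.0586 0.0007]
 twist units -0.016660598251459647 (or 35.98333940174854 ) units after twist [ 5.2881  0.0534 -0.0006]
[274 167   5  63 254] [275.5354 197.7559] ((275.9999694824219, 197.99998474121094), (61.99999237060547, 3.999999523162842), 90.0) [0.4483 0.285  0.022 ]
[283 167   7  63 262] [286.5    197.3664] ((286.0409851074219, 198.00067138671875), (5.097675800323486, 62.05723190307617), 0.9391909241676331) [0.4583 0.2911 0.022 ]
```

View pics/w4.png

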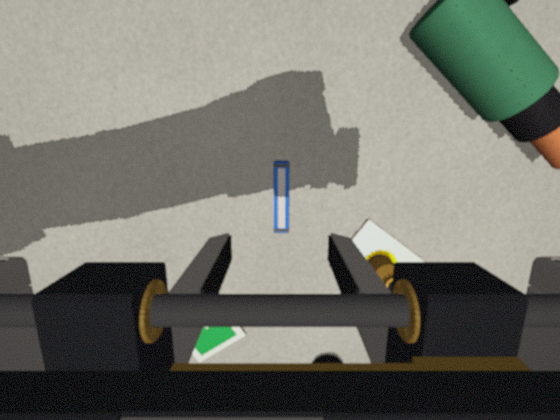

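Magazine is upright in the picture between the fingers, centre (281,196), about (0.453,0.288), already aligned with the jaws. Descend and grip.

Emit:
arm_command:
  moves: [60,0.75,0.04,0,0,60,0.75,0.04,0,0,60,0.75,0,0,0,60,0.75,0,0,0,60,0.75,0,0,0,60,0.75,0,0,0,60,0.75,0,0,0,60,0,0,0,0,8,0,0,0,0,8,0,0,0,0,8,0,0,0,0,8,0,0,0,0]
  force: 20

```text
t: 9.43
ee_pos: [0.4542, 0.2885, 0.0208]
tool_rot: [[0.002, 0.858, 0.514], [0.001, 0.514, -0.858], [-1.0, 0.002, 0.0]]
wrist_force: [-0.0, -0.6, -0.4]
grip_width: 0.391
```

Emit:
arm_command:
  moves: [8,0,0,0,0,8,0,0,0,0,8,0,0,0,0,8,-0.5,0,0,0,8,-1,0,0,0,8,-1,0,0,0.6,8,-1,0,0,1,8,0,0,0,1,8,0,0,0,1,8,0,0,0,1,8,0,0,0,1,8,0,0,0,1]

```text
t: 10.43
ee_pos: [0.4535, 0.2882, 0.1247]
tool_rot: [[0.0, 0.999, -0.039], [0.0, -0.039, -0.999], [-1.0, 0.0, -0.0]]
wrist_force: [-0.2, -0.5, -0.5]
grip_width: 0.083
```

Emit:
arm_command:
  moves: [8,0,0,0,1,8,0,0,0,1,8,0,0,0,1,8,0,0,0,1,8,0,0,0,1,8,0,0,0,1,8,0,0,0,1,8,0,0,0,1,8,0,0,0,1,8,0,0,0,1,8,0,0,0,1,8,0,0,0,1]

```text
t: 11.43
ee_pos: [0.4534, 0.2883, 0.1247]
tool_rot: [[-0.0, 0.466, -0.885], [0.0, -0.885, -0.466], [-1.0, -0.0, -0.0]]
wrist_force: [0.4, 1.2, 0.3]
grip_width: 0.084
```

```bash
python3 - <<'E'
from h import *
to(.6275,-.090,.025,22.8-90)
E
```

```text
t 11.43 p [0.4534 0.2883 0.1247] phi -62.3 q7 -1.85 grip 7.922 units now-axes [ 3.3201 13.8614  0.7355]
 twist units 0.9895367879892831 (or -35.01046321201072 ) units after twist [ 3.322  13.8727 -0.4627]
```

Opening 7.9 mm: the jaws had not finished closing before the lift, so the magazine was missed. Looking again.

```bash
python3 - <<'E'
from h import *
import pickle
c=cam('wrist');pickle.dump(c,open('w5.pkl','wb'))
d=cam('side');pickle.dump(d,open('s5.pkl','wb'))
a=cv2.resize(c['color'],(400,300));b=cv2.resize(d['color'][300:420,200:400],(500,300))
cv2.imwrite('pics/w5.png',cv2.resize(np.hstack([a,b]),(800,267)))
cv2.imwrite('pics/w5.png',np.vstack([c['color'][:250],cv2.resize(d['color'][260:380,180:404],(560,300),interpolation=cv2.INTER_CUBIC)]))
E
```

```text
(no output)
```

View pics/w5.png

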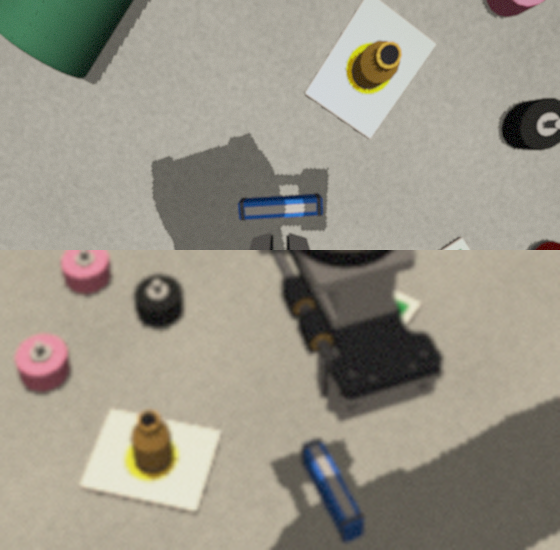

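Picture 11: magazine still upright on the bench, from (240,207) to (322,205) in the wrist view, about where it was.

```bash
cat >> h.py <<'E'
def blue(c,box):
    g=c['color'].astype(int);m=((g[...,0]-g[...,2]>25)&(g[...,0]-g[...,1]>12)).astype(np.uint8)
    k=np.zeros_like(m);k[box[1]:box[3],box[0]:box[2]]=1;m*=k
    m=cv2.morphologyEx(m,cv2.MORPH_CLOSE,np.ones((9,9)))
    v,u=np.nonzero(m);return cv2.minAreaRect(np.c_[u,v].astype(np.float32))
def barpose(c,r,z):
    (u,v),(w,h),a=r
    if w<h:w,h,a=h,w,a+90
    d=np.array([np.cos(np.radians(a)),np.sin(np.radians(a))])*w/2
    p=ray(c,u+d[0],v+d[1],z);q=ray(c,u-d[0],v-d[1],z)
    return ((p+q)/2,np.linalg.norm(p-q),np.degrees(np.arctan2(*(p-q)[1::-1]))%180)
E
python3 - <<'E'
from h import *
import pickle
c=pickle.load(open('w5.pkl','rb'));r=blue(c,(220,180,340,235));print(r,barpose(c,r,.022))
(p,_,a)=barpose(c,r,.022)
to(p[0],p[1],.018,a-90)
E
```

```text
((280.1517639160156, 206.9280242919922), (21.957157135009766, 84.6473388671875), 86.42366790771484) (array([0.4538, 0.2887, 0.022 ]), np.float64(0.08458799879537249), np.float64(121.490479087181))
t 11.53 p [0.4534 0.2883 0.1247] phi -62.1 q7 -1.85 grip 8.267 units now-axes [ 3.5557 -0.0043 -0.0142]
 twist units 17.279161353841424 (or -18.720838646158576 ) units after twist [ 3.5557 -0.0148  0.0034]
```

Emit:
arm_command:
  moves: [40,0,0,0,-1,40,0,0,0,-1,40,0,0,0,-1,40,0,0,0,-1,40,0,0,0,-1,40,0,0,0,-1,40,0,0,0,-1,40,0,0,0,-1,40,0,0,0,-1,40,0,0,0,-1,40,0,0,0,-1,40,0,0,0,-1]

```text
t: 12.53
ee_pos: [0.4535, 0.2882, 0.1246]
tool_rot: [[0.0, 1.0, -0.027], [0.0, -0.027, -1.0], [-1.0, 0.0, -0.0]]
wrist_force: [1.1, 0.4, -0.0]
grip_width: 0.421
```

Emit:
arm_command:
  moves: [40,0,0,0,-1,40,0,0,0,-1,40,0,0,0,-1,40,0,0,0,-1,40,0,0,0,-1,40,0,0,0,-1,40,0.5,0,0,-0.7,40,0.75,0,0,0,40,0.75,0,0,0,40,0.75,0,0,0,40,0.8,0,0,0,40,0,0,0,0]

```text
t: 13.53
ee_pos: [0.4516, 0.287, 0.0147]
tool_rot: [[-0.005, 0.851, 0.525], [-0.002, 0.525, -0.851], [-1.0, -0.005, -0.001]]
wrist_force: [-1.4, -0.9, -0.0]
grip_width: 0.424
```

Emit:
arm_command:
  moves: [8,0,0,0,0,8,0,0,0,0,8,0,0,0,0,8,0,0,0,0,8,0,0,0,0,8,0,0,0,0,8,0,0,0,0,8,0,0,0,0]
  force: 25

```text
t: 14.2
ee_pos: [0.4536, 0.2882, 0.0182]
tool_rot: [[0.0, 0.853, 0.522], [0.0, 0.522, -0.853], [-1.0, 0.0, -0.0]]
wrist_force: [-0.3, -0.5, 0.1]
grip_width: 0.083
```

```bash
python3 - <<'E'
from h import *
import pickle
d=cam('side');c=cam('wrist');pickle.dump(d,open('s6.pkl','wb'));pickle.dump(c,open('w6.pkl','wb'))
cv2.imwrite('pics/w6.png',np.vstack([c['color'][150:410],cv2.resize(d['color'][290:400,250:474],(560,275),interpolation=cv2.INTER_CUBIC)]))
s=env.get_state();print(s['grip_width'],s['wrist_force'],s['ee_pos'])
E
```

```text
0.08848997089659352 [-0.1387 -0.7938 -0.1447] [0.4535 0.2883 0.0181]
```

View pics/w6.png

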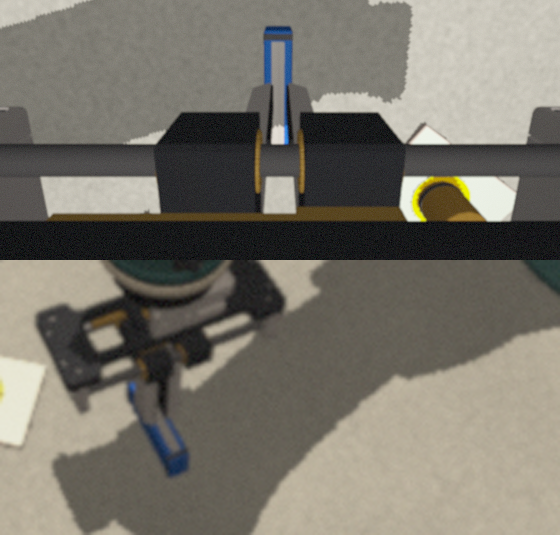

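Picture 12: the fingers straddle the blue bar, yet the opening reads 8 mm, the commanded value. Testing with a firmer close.

Emit:
arm_command:
  moves: [0,0,0,0,0,0,0,0,0,0,0,0,0,0,0,0,0,0,0,0]
  force: 35

```text
t: 14.63
ee_pos: [0.4535, 0.2883, 0.0181]
tool_rot: [[-0.0, 0.853, 0.522], [0.0, 0.522, -0.853], [-1.0, -0.0, -0.0]]
wrist_force: [-0.1, 0.8, -0.4]
grip_width: 0.003
```

Emit:
arm_command:
  moves: [0,-0.5,0,0,0,0,-0.5,0,0,0,0,0,0,0,0]

```text
t: 14.88
ee_pos: [0.4544, 0.289, 0.0502]
tool_rot: [[0.002, 0.853, 0.523], [0.001, 0.523, -0.853], [-1.0, 0.003, 0.0]]
wrist_force: [0.3, 1.2, 1.1]
grip_width: 0.002
```

```bash
python3 - <<'E'
from h import *
import pickle
c=cam('wrist');d=cam('side');pickle.dump(c,open('w7.pkl','wb'))
p=pickle.load(open('w6.pkl','rb'))
for q in (p,c):
    r=blue(q,(240,100,320,245));print(r)
o=pickle.load(open('s6.pkl','rb'))
for q in (o,d): print(blue(q,(290,340,350,390)))
s=env.get_state();print(s['grip_width'],s['wrist_force'],s['ee_pos'])
cv2.imwrite('pics/w7.png',cv2.resize(np.hstack([p['color'][150:310,200:360],c['color'][150:310,200:360]]),None,fx=2.5,fy=2.5,interpolation=cv2.INTER_CUBIC))
E
```

```text
((278.0, 210.0), (68.0, 28.0), 90.0)
((276.0, 203.5), (63.0, 24.0), 90.0)
((313.6000671386719, 356.2000427246094), (40.24921798706055, 10.733126640319824), 63.43495178222656)
((313.6000671386719, 356.2000427246094), (40.24921798706055, 10.733126640319824), 63.43495178222656)
0.004813745772222166 [-0.0969 -0.3459  0.3992] [0.4538 0.2882 0.0482]
```

The jaws close to 0 above the bar, and the bar has not moved. So the fingertips sit higher than the pose says. Checking this in the side picture with projected marks.

```bash
python3 - <<'E'
from h import *
import pickle
o=pickle.load(open('s6.pkl','rb'));w=pickle.load(open('w6.pkl','rb'))
def mk(c,box,f):
    im=cv2.resize(c['color'][box[1]:box[3],box[0]:box[2]],None,fx=f,fy=f,interpolation=cv2.INTER_CUBIC)
    for z,col in ((.004,(0,0,255)),(.018,(0,255,255)),(.038,(255,0,255))):
        p=(proj(c,np.array([.4535,.2883,z]))-box[:2]+.5)*f-.5
        cv2.drawMarker(im,tuple(int(round(x)) for x in p),col,cv2.MARKER_CROSS,12,1)
    return im
a=mk(o,(260,310,360,390),5);b=mk(w,(215,170,345,310),2.857)
b=cv2.resize(b,(371,400))[:, :300]
cv2.imwrite('pics/w7.png',np.hstack([a,b]))
d=env.camera('side');cv2.imwrite('pics/sd7.png',d['color'])
E
```

```text
(no output)
```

View pics/w7.png

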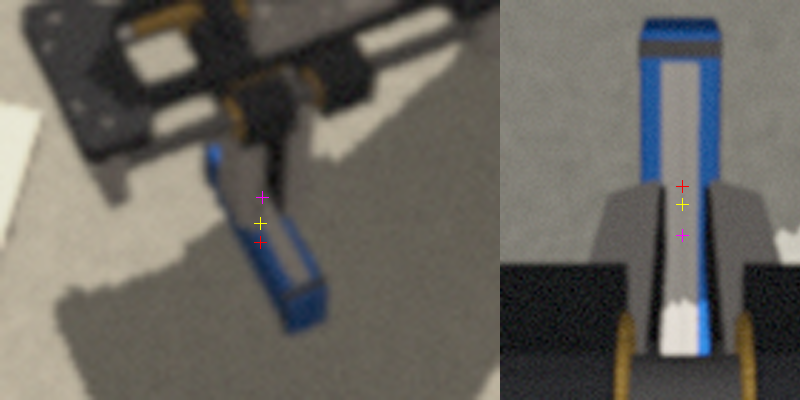

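Picture 13: the finger ends sit just on top of the bar while the pose says they should be at 4 mm, so they are about 20 to 30 mm higher than told. The nozzle's 31 mm opening also fits a grip on its taper. I'll go down guarded, watching the wrist force.

Emit:
arm_command:
  moves: [40,0,0,0,0,40,0,0,0,0,40,0,0,0,0,40,0,0,0,0,40,0,0,0,0,40,0.4,0,0,0,40,0.4,0,0,0,40,0.3,0,0,0,40,0.2,0,0,0,40,0.1,0,0,0,40,0.1,0,0,0,40,0,0,0,0]
  force: 20

```text
t: 16.03
ee_pos: [0.4533, 0.2883, 0.0026]
tool_rot: [[-0.001, 0.853, 0.522], [-0.0, 0.522, -0.853], [-1.0, -0.001, -0.0]]
wrist_force: [-0.4, 0.4, 0.1]
grip_width: 0.428
```

Emit:
arm_command:
  moves: [40,0.1,0,0,0,40,0.05,0,0,0,40,0,0,0,0]

```text
t: 16.28
ee_pos: [0.4535, 0.2882, -0.0015]
tool_rot: [[-0.0, 0.853, 0.522], [0.0, 0.522, -0.853], [-1.0, 0.0, -0.0]]
wrist_force: [-0.6, -0.0, 0.0]
grip_width: 0.424
```

Emit:
arm_command:
  moves: [40,0.08,0,0,0,40,0.08,0,0,0,40,0,0,0,0]

```text
t: 16.53
ee_pos: [0.4534, 0.2881, -0.0066]
tool_rot: [[-0.0, 0.853, 0.522], [-0.0, 0.522, -0.853], [-1.0, -0.0, -0.0]]
wrist_force: [-0.7, -0.8, -0.1]
grip_width: 0.425
```

Emit:
arm_command:
  moves: [8,0,0,0,0,8,0,0,0,0,8,0,0,0,0,8,0,0,0,0,8,0,0,0,0,8,0,0,0,0]

```text
t: 17.03
ee_pos: [0.4535, 0.2883, -0.0062]
tool_rot: [[-0.0, 0.853, 0.522], [0.0, 0.522, -0.853], [-1.0, -0.0, -0.0]]
wrist_force: [-0.6, -0.6, 1.2]
grip_width: 0.19
```

```bash
python3 - <<'E'
from h import *
import pickle
d=cam('side');pickle.dump(d,open('s8.pkl','wb'))
im=cv2.resize(d['color'][310:390,260:360],None,fx=5,fy=5,interpolation=cv2.INTER_CUBIC);cv2.imwrite('pics/s8.png',im)
s=env.get_state();print(s['grip_width'],s['wrist_force'],s['ee_pos'])
E
```

```text
0.19014712077819806 [-0.9482 -0.5207  1.1523] [ 0.4535  0.2883 -0.0062]
```

Gripped: opening 17.9 mm on the 18 mm bar. Lift, twist and carry.

Emit:
arm_command:
  moves: [8,-0.5,0,0,0,8,-1,0,0,0,8,-1,0,0,0.74,8,-1,0,0,1,8,-0.5,0,0,1,8,0,0,0,1,8,0,0,0,1,8,0,0,0,1,8,0,0,0,1,8,0,0,0,1,8,0,0,0,1,8,0,0,0,1]

```text
t: 18.08
ee_pos: [0.4533, 0.2882, 0.1136]
tool_rot: [[-0.0, 0.954, -0.3], [-0.0, -0.3, -0.954], [-1.0, -0.0, 0.0]]
wrist_force: [0.7, 0.3, -1.9]
grip_width: 0.19
```

Emit:
arm_command:
  moves: [8,0,0,0,1,8,0,0,0,1,8,0,0,0,1,8,0,0,0,1,8,0,0,0,1,8,0,0,0,1,8,0,0,0,1,8,0,0,0,1,8,0,0,0,1,8,0,0,0,1,8,0,0.6,0,0,8,0,0.8,0,0]

```text
t: 19.08
ee_pos: [0.469, 0.2508, 0.1137]
tool_rot: [[-0.0, 0.39, -0.921], [0.001, -0.921, -0.39], [-1.0, -0.001, 0.0]]
wrist_force: [1.3, 1.0, -1.7]
grip_width: 0.188
```

Emit:
arm_command:
  moves: [8,0,1,-0.05,0,8,0,1,-0.05,0,8,0,1,-0.05,0,8,0,1,-0.05,0,8,0,1,-0.05,0,8,0,1,-0.05,0,8,0,1,-0.05,0,8,0,1,-0.05,0,8,0,1,-0.06,0,8,0,1,0,0,8,0,1,0,0,8,0,1,0,0]

```text
t: 20.08
ee_pos: [0.6222, -0.0784, 0.1135]
tool_rot: [[-0.0, 0.387, -0.922], [0.0, -0.922, -0.387], [-1.0, -0.0, 0.0]]
wrist_force: [0.6, 0.2, -1.3]
grip_width: 0.191
```

Emit:
arm_command:
  moves: [8,0,0.4,0,0,8,0,0,0,0,8,0,0,0,0]

```text
t: 20.33
ee_pos: [0.6263, -0.088, 0.1133]
tool_rot: [[-0.001, 0.387, -0.922], [0.0, -0.922, -0.387], [-1.0, -0.001, 0.001]]
wrist_force: [-0.4, 0.3, -2.2]
grip_width: 0.189
```

```bash
python3 - <<'E'
from h import *
import pickle
c=cam('wrist','w9.png');pickle.dump(c,open('w9.pkl','wb'))
to(.6275,-.09,.001,22.8-90)
E
```

```text
t 20.38 p [ 0.6263 -0.087   0.1135] phi -67.2 q7 -1.17 grip 17.513 units now-axes [ 3.7483  0.1122 -0.0006]
 twist units 0.006881122636909254 (or -35.99311887736309 ) units after twist [3.7484 0.1087 0.0005]
```

View pics/w9.png

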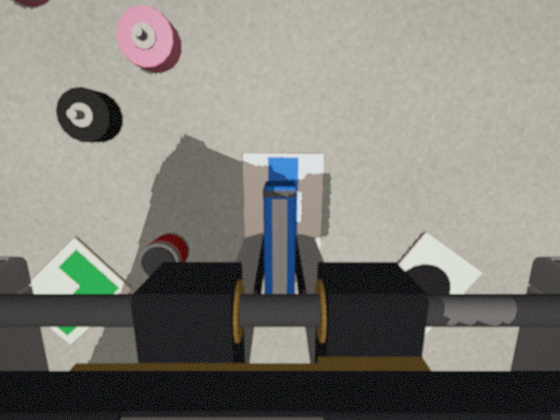

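Picture 14: magazine over its pad, aligned. Pad's far edge at row 153, columns 243 to 324; shadow columns 268 to 299.

```bash
python3 - <<'E'
from h import *
import pickle
c=pickle.load(open('w9.pkl','rb'))
a=ray(c,243,153.5,.006);b=ray(c,324,153.5,.006);print(a,b,np.linalg.norm(a-b))
z=np.array([-.922,-.387,0]);print('pad centre',(a+b)/2+.052*z)
print('mag far end top', ray(c,281,185,.026+.120), (np.array([.6263,-.087,0])-.042*z))
print('shadow far edge',ray(c,283.5,157.5,.006)+.048*z)
# second view of latch pad/buffer pad/buffer
E
```

```text
[ 0.6607 -0.034   0.006 ] [ 0.6913 -0.1068  0.006 ] 0.07894505318137518
pad centre [ 0.6281 -0.0905  0.006 ]
mag far end top [ 0.6656 -0.0718  0.146 ] [ 0.665  -0.0707  0.    ]
shadow far edge [ 0.6282 -0.0905  0.006 ]
```

Emit:
arm_command:
  moves: [8,0.5,0.03,0,0,8,0.6,0.05,0,0,8,0.6,0.05,0,0,8,0.6,0,0,0,8,0.6,0,0,0,8,0.4,0,0,0,8,0.3,0,0,0,8,0.15,0,0,0,8,0,0,0,0,8,0,0,0,0,40,0,0,0,0,40,0,0,0,0]

```text
t: 21.38
ee_pos: [0.6287, -0.0917, 0.0022]
tool_rot: [[0.001, 0.387, -0.922], [-0.0, -0.922, -0.387], [-1.0, 0.001, -0.001]]
wrist_force: [-0.4, 0.7, -0.7]
grip_width: 0.293
```

Emit:
arm_command:
  moves: [40,0,0,0,0,40,0,0,0,0,70,-0.6,0,0,0,70,-1,0,0,0,70,-1,0,0,0,70,-1,0,0,0,70,-1,0,0,0,70,-0.6,0,0,0,70,0,0,0,0]

```text
t: 22.13
ee_pos: [0.6301, -0.0919, 0.1619]
tool_rot: [[0.006, 0.387, -0.922], [-0.001, -0.922, -0.387], [-1.0, 0.003, -0.005]]
wrist_force: [0.5, 0.2, 0.0]
grip_width: 0.744
```

```bash
python3 - <<'E'
from h import *
import pickle
c=cam('wrist');pickle.dump(c,open('w10.pkl','wb'))
g=c['color'].astype(int);m=((g[...,0]-g[...,2]>25)&(g[...,0]-g[...,1]>12)).astype(np.uint8)*255
cv2.imwrite('pics/w10.png',c['color'])
r=blue(c,(240,120,330,240));print(r,barpose(c,r,.03))
to(.6392,.114,-.008)
E
```

```text
((278.0, 198.0), (82.0, 26.0), 90.0) (array([ 0.6323, -0.0888,  0.03  ]), np.float64(0.09100454699519618), np.float64(22.78714431650056))
t 22.18 p [ 0.6292 -0.0918  0.1595] phi -67.2 q7 -1.16 grip 69.865 units now-axes [ 5.5822 -6.2076 -2.9467]
```

Emit:
arm_command:
  moves: [70,0,-0.77,-0.37,0,70,0,-0.77,-0.37,0,70,0,-0.77,-0.37,0,70,0,-0.77,-0.37,0,70,0,-0.77,-0.37,0,70,0,-0.77,-0.37,0,70,0,-0.77,-0.37,0,70,0,-0.77,-0.37,0,70,0,0,0,0,70,0,0,0,0]

```text
t: 23.02
ee_pos: [0.6377, 0.1147, 0.1561]
tool_rot: [[-0.002, 0.39, -0.921], [0.0, -0.921, -0.39], [-1.0, -0.001, 0.001]]
wrist_force: [0.0, -0.7, -0.5]
grip_width: 0.742
```

```bash
python3 - <<'E'
from h import *
import pickle
w=pickle.load(open('w2.pkl','rb'))
print('pinks',ray(w,404,104,.026),ray(w,510,168,.026))
c=cam('wrist','w11.png');pickle.dump(c,open('w11.pkl','wb'))
g=c['color'];m=(g.max(2)<60).astype(np.uint8);m[240:]=0
n,l,st,ce=cv2.connectedComponentsWithStats(m)
for i in range(1,n):
    if st[i,4]>200: print(st[i],ce[i],ray(c,*ce[i],.02))
to(.6392,.114,-.008)
E
```

```text
pinks [0.7276 0.1981 0.026 ] [0.7172 0.0836 0.026 ]
[ 266  179   42   44 1154] [286.2834 200.4541] [0.6404 0.1086 0.02  ]
t 23.07 p [0.638  0.113  0.1563] phi -67.2 q7 -1.50 grip 70.537 units now-axes [ 5.475  -0.0137 -0.0588]
```

View pics/w11.png

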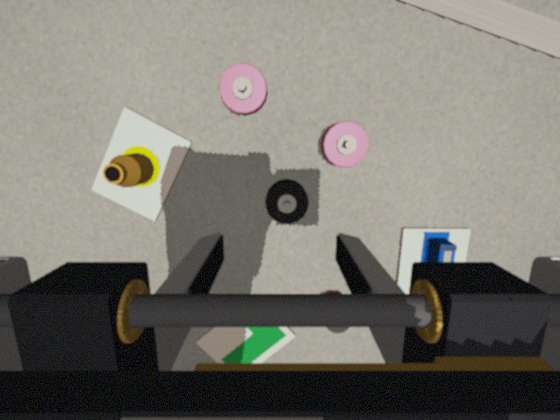

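Picture 15: black buffer directly ahead at (287,200), pink ones at (243,88) and (346,145). Descend on the black one.

Emit:
arm_command:
  moves: [70,0.7,0.08,0,0,70,0.9,0.08,0,0,70,0.9,0,0,0,70,0.9,0,0,0,70,0.8,0,0,0,70,0.5,0,0,0,70,0.4,0,0,0,70,0.2,0,0,0,70,0.1,0,0,0,70,0,0,0,0,30,0,0,0,0,30,0,0,0,0]
  force: 20

```text
t: 24.07
ee_pos: [0.6409, 0.1087, -0.0037]
tool_rot: [[0.001, 0.387, -0.922], [0.0, -0.922, -0.387], [-1.0, 0.0, -0.001]]
wrist_force: [0.6, 0.3, 0.1]
grip_width: 0.642
```

Emit:
arm_command:
  moves: [30,0,0,0,0,30,0,0,0,0,30,0,0,0,0,30,0,0,0,0,30,0,0,0,0]

```text
t: 24.48
ee_pos: [0.6406, 0.1087, -0.0041]
tool_rot: [[0.001, 0.387, -0.922], [0.0, -0.922, -0.387], [-1.0, 0.0, -0.001]]
wrist_force: [0.3, -0.9, 6.7]
grip_width: 0.506
```

```bash
python3 - <<'E'
from h import *
import pickle
c=pickle.load(open('w11.pkl','rb'));print(ray(c,287,200.5,.026))
to(.6008,-.266,.1)
E
```

```text
[0.6417 0.1085 0.026 ]
t 24.48 p [ 0.6406  0.1087 -0.0041] phi -67.2 q7 -1.53 grip 47.595 units now-axes [-3.473  11.0002  6.059 ]
```

Emit:
arm_command:
  moves: [30,-0.6,0,0,0,30,-1,0,0,0,30,-1,0,0,0,30,-0.9,0.4,0.2,0,30,0,0.8,0.45,0,30,0,0.8,0.45,0,30,0,0.8,0.45,0,30,0,0.8,0.45,0,30,0,0.8,0.45,0,30,0,0.8,0.45,0,30,0,0.8,0.45,0,30,0,0.8,0.45,0]

```text
t: 25.48
ee_pos: [0.6138, -0.1248, 0.1003]
tool_rot: [[-0.0, 0.387, -0.922], [0.0, -0.922, -0.387], [-1.0, -0.0, 0.0]]
wrist_force: [-0.4, -0.8, -1.4]
grip_width: 0.508
```

Emit:
arm_command:
  moves: [30,0,0.8,0.45,0,30,0,0.8,0.45,0,30,0,0.8,0.45,0,30,0,0.8,0.45,0,30,0,0.6,0.3,0,30,0,0.4,0.15,0,30,0,0,0,0,30,0,0,0,0]

```text
t: 26.15
ee_pos: [0.6009, -0.2655, 0.1]
tool_rot: [[-0.0, 0.387, -0.922], [0.001, -0.922, -0.387], [-1.0, -0.001, -0.0]]
wrist_force: [-0.0, 1.3, -1.9]
grip_width: 0.508
```

```bash
python3 - <<'E'
from h import *
import pickle
c=cam('wrist','w12.png');pickle.dump(c,open('w12.pkl','wb'))
g=c['color'].astype(int)
m=((g.min(2)>150)).astype(np.uint8);m[250:]=0
n,l,st,ce=cv2.connectedComponentsWithStats(m)
for i in range(1,n):
    if st[i,4]>300: print(st[i],ce[i])
to(.6008,-.266,.003)
# project predicted pad corners for current estimate
a=np.radians(-11.4);X=np.array([np.cos(a),np.sin(a),0]);Y=np.array([-X[1],X[0],0])
for sx,sy in ((1,1),(1,-1),(-1,-1),(-1,1)): print(proj(c,np.array([.6008,-.266,.006])+sx*.052*X+sy*.04*Y))
E
```

```text
[     0      0    560    250 116952] [295.5726 112.8164]
[ 85  59  22  91 949] [ 95.6512 103.5385]
t 26.20 p [ 0.6011 -0.2645  0.1001] phi -67.1 q7 -0.89 grip 47.577 units now-axes [3.2354 0.046  0.0295]
[276.7635 140.3478]
[346.0292 188.6557]
[284.4839 271.9823]
[217.7058 229.6711]
```

Emit:
arm_command:
  moves: [30,0.5,0.03,0,0,30,0.6,0,0,0,30,0.6,0,0,0,30,0.6,0,0,0,30,0.4,0,0,0,30,0.3,0,0,0,30,0.2,0,0,0,30,0.04,0,0,0,30,0,0,0,0,30,0,0,0,0,70,0,0,0,0,70,0,0,0,0]

```text
t: 27.2
ee_pos: [0.6015, -0.2669, 0.0038]
tool_rot: [[0.001, 0.387, -0.922], [-0.0, -0.922, -0.387], [-1.0, 0.001, -0.001]]
wrist_force: [-1.2, 0.2, -0.1]
grip_width: 0.612
```

Emit:
arm_command:
  moves: [70,0,0,0,0,70,0,0,0,0,70,-0.6,0,0,0,70,-1,0,0,0,70,-1,0,0,0,70,-1,0,0,0,70,-1,0,0,0,70,-0.6,0,0,0,60,0,0,0,0]

```text
t: 27.95
ee_pos: [0.603, -0.2674, 0.1638]
tool_rot: [[0.006, 0.387, -0.922], [-0.002, -0.922, -0.387], [-1.0, 0.004, -0.004]]
wrist_force: [0.3, 1.1, -0.5]
grip_width: 0.704
```

```bash
python3 - <<'E'
from h import *
import pickle
c=cam('wrist','w13.png');pickle.dump(c,open('w13.pkl','wb'))
s=cam('side','s13.png');pickle.dump(s,open('s13.pkl','wb'))
g=c['color'];m=(g.max(2)<60).astype(np.uint8);m[240:]=0
n,l,st,ce=cv2.connectedComponentsWithStats(m)
for i in range(1,n):
    if st[i,4]>200: print(st[i],ce[i],ray(c,*ce[i],.028))
to(.422,-.0896,-.006,38-90)
to(.422,-.0896,-.006,38-90+180)
E
```

```text
[ 253  175   49   49 1557] [277.4033 197.5768] [ 0.6059 -0.2635  0.028 ]
t 28.05 p [ 0.6013 -0.2668  0.1596] phi -67.2 q7 -0.87 grip 61.023 units now-axes [ 5.5098 -7.7658  3.2258]
 twist units -3.042033405492691 (or 32.95796659450731 ) units after twist [ 5.5185 -8.3347  1.0727]
t 28.05 p [ 0.6013 -0.2668  0.1596] phi -67.2 q7 -0.87 grip 61.023 units now-axes [ 5.5098 -7.7658  3.2258]
 twist units -3.042033405492691 (or 32.95796659450731 ) units after twist [ 5.5185 -8.3347  1.0727]
```

Emit:
arm_command:
  moves: [50,0,-0.6,0.25,0,50,0,-0.9,0.37,0,50,0,-0.9,0.37,0,50,0,-0.9,0.37,0,50,0,-0.9,0.37,0,50,0,-0.9,0.37,0,50,0,-0.9,0.37,0,50,0,-0.9,0.37,0,50,0,-0.85,0.4,0,50,0,0,0,-1,50,0,0,0,-1,50,0,0,0,-1]

```text
t: 29.05
ee_pos: [0.4207, -0.0897, 0.1583]
tool_rot: [[-0.001, 0.617, -0.787], [0.0, -0.787, -0.617], [-1.0, -0.001, 0.001]]
wrist_force: [0.6, -0.8, 1.0]
grip_width: 0.532
```

Emit:
arm_command:
  moves: [50,0,0,0,0,50,0,0,0,0]

```text
t: 29.22
ee_pos: [0.421, -0.09, 0.1584]
tool_rot: [[-0.001, 0.611, -0.792], [0.0, -0.792, -0.611], [-1.0, -0.001, 0.001]]
wrist_force: [0.9, 0.0, -0.1]
grip_width: 0.533
```

```bash
python3 - <<'E'
from h import *
import pickle
from scipy.optimize import minimize
c=cam('wrist','w14.png');pickle.dump(c,open('w14.pkl','wb'))
g=c['color'].astype(int);m=((g[...,1]-g[...,2]>25)&(g[...,1]-g[...,0]>15)).astype(np.uint8);m[300:]=0
m=cv2.morphologyEx(m,cv2.MORPH_CLOSE,np.ones((7,7)))
n,l,st,ce=cv2.connectedComponentsWithStats(m)
for i in range(1,n):
    if st[i,4]>100: print(st[i],ce[i],ray(c,*ce[i],.02))
L=np.array([[-38,-9],[38,-9],[38,39],[20,39],[20,9],[-38,9]])/1000
i=min((i for i in range(1,n) if st[i,4]>300),key=lambda i:np.hypot(*(ce[i]-[280,195])));M=(l==i)
def sil(p):
    R=np.array([[np.cos(p[2]),-np.sin(p[2])],[np.sin(p[2]),np.cos(p[2])]]);W=L@R.T+p[:2];k=np.zeros((420*2,1120),np.uint8)
    P0=[[proj(c,np.r_[w,z])*2 for w in W] for z in (0,.026)]
    for q in P0: cv2.fillPoly(k,[np.round(q).astype(np.int32)],1)
    for a in range(6):
        b=(a+1)%6;cv2.fillConvexPoly(k,np.round([P0[0][a],P0[0][b],P0[1][b],P0[1][a]]).astype(np.int32),1)
    return k[::2,::2]>0
f=lambda p:(sil(p)^M)[:240].sum()
x0=np.array([.422,-.0896,np.radians(38)])
r=minimize(f,x0,method='Nelder-Mead',options=dict(initial_simplex=[x0,x0+[.006,0,0],x0+[0,.006,0],x0+[0,0,.12]]))
print(r.x[:2],np.degrees(r.x[2]),r.fun,M.sum())
to(*r.x[:2],-.006,np.degrees(r.x[2])-90)
im=c['color'].copy();im[cv2.Canny(sil(r.x).astype(np.uint8)*255,50,100)>0]=(0,0,255)
s=env.camera('side')['color']
cv2.imwrite('pics/w14c.png',cv2.resize(im[110:310,180:380],(600,600)))
E
```

```text
[ 133   32   83   93 3341] [176.701  81.372] [0.4544 0.0696 0.02  ]
[ 244  166   44   69 1513] [273.5281 192.4303] [ 0.4236 -0.0786  0.02  ]
[ 0.4207 -0.0894] 37.59067440410838 181.0 1513
t 29.27 p [ 0.4211 -0.09    0.1585] phi -52.4 q7 -0.82 grip 49.899 units now-axes [ 5.4827 -0.0193 -0.0074]
 twist units 0.001537355897892212 (or -35.998462644102105 ) units after twist [ 5.4827 -0.0246 -0.0041]
```

Emit:
arm_command:
  moves: [44,0.7,0,0,0,44,0.9,0,0,0,44,0.9,0,0,0,44,0.9,0,0,0,44,0.8,0,0,0,44,0.5,0,0,0,44,0.4,0,0,0,44,0.23,0,0,0,44,0.12,0,0,0,44,0,0,0,0,8,0,0,0,0,8,0,0,0,0]
  force: 25

```text
t: 30.32
ee_pos: [0.4219, -0.0901, -0.0038]
tool_rot: [[0.001, 0.613, -0.79], [-0.0, -0.79, -0.613], [-1.0, 0.001, -0.001]]
wrist_force: [0.8, -0.2, 0.6]
grip_width: 0.365
```

Emit:
arm_command:
  moves: [8,0,0,0,0,8,0,0,0,0,8,0,0,0,0,8,0,0,0,0,8,0,0,0,0,8,0,0,0,0]

```text
t: 30.82
ee_pos: [0.4217, -0.0901, -0.0041]
tool_rot: [[0.001, 0.613, -0.79], [-0.0, -0.79, -0.613], [-1.0, 0.0, -0.0]]
wrist_force: [-2.1, 0.3, 6.9]
grip_width: 0.188
```

```bash
python3 - <<'E'
from h import *
import pickle
from scipy.optimize import minimize
c=pickle.load(open('w14.pkl','rb'))
# latch shadow fit (flat L with 6 mm margin) in w14
g=c['color'].astype(int);m=((g[...,1]-g[...,2]>25)&(g[...,1]-g[...,0]>15)).astype(np.uint8)
n,l,st,ce=cv2.connectedComponentsWithStats(m);i=min((i for i in range(1,n) if st[i,4]>300),key=lambda i:np.hypot(*(ce[i]-[176,81])));M=l==i
L=np.array([[-44,-15],[44,-15],[44,45],[14,45],[14,15],[-44,15]])/1000
def sil(p):
    R=np.array([[np.cos(p[2]),-np.sin(p[2])],[np.sin(p[2]),np.cos(p[2])]]);W=L@R.T+p[:2];k=np.zeros((1680,2240),np.uint8)
    cv2.fillPoly(k,[np.round([proj(c,np.r_[w,.006])*4 for w in W]).astype(np.int32)],1);return k[::4,::4]>0
x0=np.array([.441,.070,np.radians(-26)])
r=minimize(lambda p:(sil(p)^M).sum(),x0,method='Nelder-Mead',options=dict(initial_simplex=[x0,x0+[.006,0,0],x0+[0,.006,0],x0+[0,0,.12]]))
print('latch goal',r.x[:2],np.degrees(r.x[2]),r.fun,M.sum())
to(*r.x[:2],.0,np.degrees(r.x[2])-90)
E
```

```text
latch goal [0.4421 0.0705] -25.224716866194175 36.0 3330
t 30.82 p [ 0.4217 -0.0901 -0.0041] phi -52.2 q7 -0.94 grip 17.717 units now-axes [-0.136  -3.8123 -3.8181]
 twist units 12.603170632976662 (or -23.396829367023336 ) units after twist [-0.1353 -5.1322  1.6649]
```

Gripped at 17.7 mm. Shadow goal from the wrist fit is (0.442,0.0705) at -25°; the side camera gave (0.441,0.070) at -26°.

Emit:
arm_command:
  moves: [8,-0.5,0,0,0,8,-1,0,0,0,8,-1,0,0,0.55,8,-0.8,0,0,1,8,0,0,0,1,8,0,0,0,1,8,0,0,0,1,8,0,0,0,1,8,0,0,0,1,8,0,0,0,1,8,0,0,0,1,8,0,0,0,1]

```text
t: 31.82
ee_pos: [0.4213, -0.09, 0.0946]
tool_rot: [[-0.0, -0.177, -0.984], [0.0, -0.984, 0.177], [-1.0, -0.0, 0.0]]
wrist_force: [-0.1, -0.1, -1.8]
grip_width: 0.191
```

Emit:
arm_command:
  moves: [8,0,0,0,1,8,0,0,0,1,8,0,0,0,1,8,0,-0.6,0.2,0,8,0,-0.8,0.27,0,8,0,-0.8,0.27,0,8,0,-0.8,0.27,0,8,0,-0.8,0.27,0,8,0,-0.8,0.26,0,8,0,-0.5,0.12,0,8,0,0,0,0,8,0,0,0,0]

```text
t: 32.82
ee_pos: [0.4407, 0.0702, 0.0945]
tool_rot: [[-0.0, -0.421, -0.907], [0.0, -0.907, 0.421], [-1.0, 0.0, 0.0]]
wrist_force: [0.0, -0.2, -1.0]
grip_width: 0.187
```

```bash
python3 - <<'E'
from h import *
cam('wrist','w15.png')
to(.442,.0704,.003,-25.6-90)
E
```

```text
t 32.87 p [0.4406 0.0693 0.0945] phi -114.9 q7 -2.30 grip 17.902 units now-axes [ 3.049  -0.0525 -0.0275]
 twist units 0.13060812379560502 (or -35.869391876204396 ) units after twist [ 3.0491 -0.0518 -0.0261]
```

Emit:
arm_command:
  moves: [8,0.5,-0.05,-0.03,0.1,8,0.6,0,0,0,8,0.6,0,0,0,8,0.5,0,0,0,8,0.4,0,0,0,8,0.3,0,0,0,8,0.1,0,0,0,8,0.04,0,0,0,8,0,0,0,0,8,0,0,0,0,40,0,0,0,0,40,0,0,0,0]

```text
t: 33.87
ee_pos: [0.4427, 0.0707, 0.0039]
tool_rot: [[0.001, -0.43, -0.903], [0.0, -0.903, 0.43], [-1.0, -0.001, -0.001]]
wrist_force: [-0.5, -1.3, -0.1]
grip_width: 0.295
```

Emit:
arm_command:
  moves: [40,0,0,0,0,40,0,0,0,0,40,-0.6,0,0,0,40,-1,0,0,0,40,-1,0,0,0,40,-1,0,0,0,40,-1,0,0,0,40,-1,0,0,0,40,-0.5,0,0,0,40,0,0,0,0]

```text
t: 34.7
ee_pos: [0.4439, 0.071, 0.1897]
tool_rot: [[0.005, -0.43, -0.903], [0.001, -0.903, 0.43], [-1.0, -0.003, -0.004]]
wrist_force: [0.5, -0.7, 0.3]
grip_width: 0.428
```

Emit:
arm_command:
  moves: [40,0,1,0,0,40,0,1,0,0,40,0,1,0,0,40,0,1,0,0,40,0,1,0,0,40,0,1,0,0,40,0,1,0,0,40,0,1,0,0,40,0,1,0,0,40,0,1,0,0,40,0,0,0,0,40,0,0,0,0]

```text
t: 35.7
ee_pos: [0.3126, -0.2008, 0.1858]
tool_rot: [[-0.001, -0.432, -0.902], [0.0, -0.902, 0.432], [-1.0, 0.0, 0.001]]
wrist_force: [-0.1, 1.2, 0.1]
grip_width: 0.427
```

```bash
python3 - <<'E'
from h import *
import pickle
s=cam('side');pickle.dump(s,open('s16.pkl','wb'))
st=env.get_state();print(st['t'],st['ee_pos'],st['wrist_force'])
cv2.imwrite('pics/s16.png',cv2.resize(s['color'][165:385,180:400],None,fx=2.7,fy=2.7,interpolation=cv2.INTER_CUBIC))
E
```

```text
35.75 [ 0.3131 -0.2     0.1859] [ 0.3724  0.0822 -0.451 ]
```

View pics/s16.png

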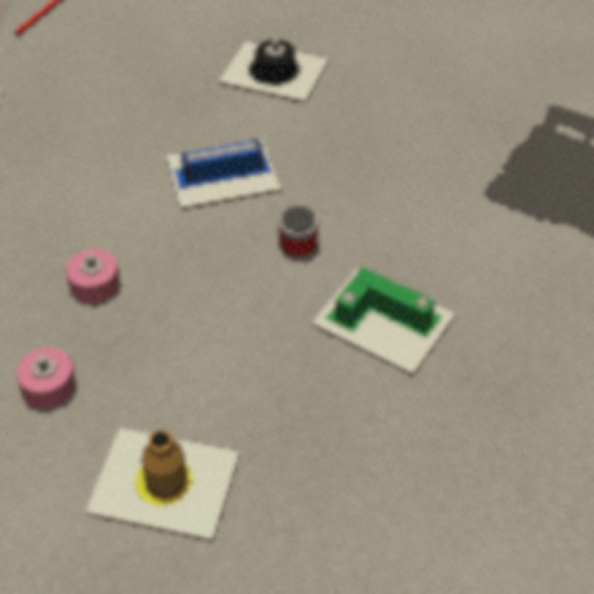

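Picture 16: every part stands on its own pad and on its shadow, the latch the same way round, tin and pink look-alikes untouched. A numeric check before handing in.

```bash
python3 - <<'E'
from h import *
import pickle
c=pickle.load(open('s16.pkl','rb'))
P=lambda x,y,z:ray(c,180+(x+.5)/2.7-.5,165+(y+.5)/2.7-.5,z)
print('nozzle',P(160,440,.062),P(165,488,.012),'goal .609 .2744')
print('disc now',P(164,482,.006))
print('buffer stud',P(275,47,.046),'base',P(275,68,.012),'goal .6008 -.266')
a,b=P(184,160,.032),P(261,145,.032);print('mag',(a+b)/2,b-a,np.degrees(np.arctan2(*(a-b)[1::-1])),'goal .628 -.0903 22.8')
print('latch dots',P(348,297,.032),P(423,301,.032))
# expected dots: earlier dots (.4259,-.048),(.3969,-.1084) with latch (.4207,-.0894,37.6deg)
t=np.radians(37.6);R=np.array([[np.cos(t),np.sin(t)],[-np.sin(t),np.cos(t)]])
q=np.radians(-25.6);Q=np.array([[np.cos(q),-np.sin(q)],[np.sin(q),np.cos(q)]])
for d in ((.4259,-.048),(.3969,-.1084)): print('expected',Q@R@(np.array(d)-[.4207,-.0894])+[.442,.0704])
print('tin',P(299,218,.039),'before .5368 -.0004')
E
```

```text
nozzle [0.6072 0.2743 0.062 ] [0.6051 0.2841 0.012 ] goal .609 .2744
disc now [0.6084 0.2752 0.006 ]
buffer stud [ 0.5969 -0.2563  0.046 ] base [ 0.5983 -0.2619  0.012 ] goal .6008 -.266
mag [ 0.6264 -0.0906  0.032 ] [-0.0739 -0.0325  0.    ] 23.76081738746944 goal .628 -.0903 22.8
latch dots [0.4806 0.0856 0.032 ] [0.4143 0.0816 0.032 ]
expected [0.4813 0.0844]
expected [0.4143 0.0831]
tin [ 0.536  -0.0003  0.039 ] before .5368 -.0004
```

The buffer's stud reading is off by about 10 mm, though that small far spot read about 5 mm off in the same direction at the start. Checking it by code in the stored wrist picture taken after release.

```bash
python3 - <<'E'
from h import *
import pickle
for f,zb in (('w11',0),('w13',.006)):
    c=pickle.load(open(f+'.pkl','rb'));g=cv2.cvtColor(c['color'],cv2.COLOR_BGR2GRAY)
    b=g<(60);b=b.astype(np.uint8);b[240:]=0
    n,l,st,ce=cv2.connectedComponentsWithStats(b);i=1+np.argmax(st[1:,4]);x,y,w,h=st[i,:4]
    hull=cv2.convexHull(np.argwhere(l==i)[:,::-1].astype(np.int32));k=np.zeros_like(b);cv2.fillPoly(k,[hull],1);k=cv2.erode(k,np.ones((7,7)))
    s=(k>0)&(g>70);v,u=np.nonzero(s);print(f,st[i],'washer',u.mean(),v.mean(),s.sum(),ray(c,u.mean(),v.mean(),zb+.028))
c=pickle.load(open('w13.pkl','rb'));g=c['color']
np.set_printoptions(linewidth=250)
gg=cv2.cvtColor(g,cv2.COLOR_BGR2GRAY)
print(gg[165:240:3,240:316:3])
print('pred disc ctr',proj(c,np.array([.6008,-.266,.006])),'rubber top ctr',proj(c,np.array([.6008,-.266,.032])),'stud',proj(c,np.array([.6008,-.266,.046])))
E
```

```text
w11 [ 266  179   42   44 1163] washer 286.4583333333333 203.36111111111111 288 [0.6389 0.108  0.028 ]
w13 [ 253  175   49   49 1569] washer 277.75714285714287 204.97142857142856 280 [ 0.5995 -0.2666  0.034 ]
[[104 104  98 103 107 161 165 208 209 211 209 213 211 212 210 210 211 210 208 210 212 211 199 169 166 168]
 [104 101 105 100 103 106 185 209 209 210 210 209 209 210 210 212 209 208 213 211 210 210 209 199 180 151]
 [ 98 101 108 101 103 123 155 202 211 213 211 173 153 151 173 162 151 145 159 153 146 148 146 144 154 132]
 [101 102 107  99 105 142 144 162 197 193 188 102  79  78  94 123 141 146 146 142 140 141 142 145 147 145]
 [105 101  95  98 139 143 146 146 111  51  24  28  24  23  19  26  41 107 145 143 139 145 143 143 145 140]
 [ 99  98  99 121 141 144 141  84  30  14  18  35  24  22  22  13  26  17  89 142 144 143 138 141 144 146]
 [104  98 102 143 146 144  82  18  15   9  13  12  18  13  15  22  22  20  19 100 143 141 141 145 143 146]
 [105 100 137 146 143 123  23  30  13   3  14  18  30  23  26  18  19   8  17  19 122 143 142 142 142 143]
 [104 119 143 143 144  58  26  28  1
[... 1177 characters left out ...]
8 102  78  23  19  14  19  33  88 135 138 139 130 100  96 101 100 155]
 [110 135 137 140 141 137 141 142 139 192 209 165 171 139 164 181 158 172 180 147 139 151 158 149 157 161]
 [ 91 101 122 139 139 138 138 138 159 210 211 210 212 211 213 210 210 212 213 187 172 173 170 165 167 169]
 [ 96 104  98 106 131 141 140 162 205 209 209 210 210 209 210 211 209 211 193 169 169 176 171 169 170 168]
 [101  93  99  99 100 119 159 208 209 207 209 212 211 211 209 209 210 204 173 171 167 170 172 171 170 169]
 [100  99  99 101 100 147 165 204 210 209 211 209 210 207 211 210 206 172 170 169 170 170 167 166 170 168]]
pred disc ctr [277.7862 198.8686] rubber top ctr [277.7334 203.3114] stud [277.7015 205.9975]
```

The wrist picture puts the buffer at (0.5995,-0.2666), about 1.5 mm from its pad centre. Handing in.

```bash
python3 -c "
from h import *
print(env.job_done())"
```

```text
the job is handed in; nothing more can be done
None
```

I moved the nozzle, magazine, buffer and latch onto their own pads and handed the job in at about 36 s of robot time, with the gripper clear of everything.

**Last checks, by camera:**

| Part | Measured against its place |
|---|---|
| Nozzle | about 2 mm off by its top |
| Magazine | about 2 mm and 1° off |
| Latch | about 1–2 mm off, same way round as its shadow |
| Buffer | about 1.5 mm off in the wrist view |
| Tin | within 1 mm of where it started |

I did not reach for the stapler or the pink look-alikes. The pink ones look unmoved in the last picture. The stapler was outside that picture and I did not measure it again.

**What failed or disagreed:**
- **Magazine:** the first two grips closed on nothing above it, because the fingertips sit higher than the stated geometry. I went lower, watching the wrist force, and the next grip held. The other two parts were gripped at that lower height.
- **Nozzle:** a side-view reading near its foot gave about 10 mm off, while its top in both the side and wrist views gave about 2 mm.
- **Buffer:** a side-view reading of its stud was about 10 mm off. I took this as a misread, because the same reading was also off at the start and the wrist picture contradicts it.

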